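# Support an overhanging conveyor roller with a screw jack

### The arm

A 6-joint arm with a two-finger parallel gripper is mounted at the origin on the work surface. World frame = base frame: x ahead of the robot, y to its left, z up, the work surface at z = 0. Lengths are in m, angles in rad, forces in N, time in s.
With the tool pointing down it reaches from about 0.225 to 0.875 m from the base axis. Payload 3.4 kg.
Tool frame: the origin (TCP) lies midway between the tips of the shut fingers; the grasp point (between the pads) lies 19 mm behind it (manip.tcp_to_grasp is the distance from the TCP to the grasp point, in m); x points along the fingers, y is the direction in which the jaws open and shut, and the axes are right-handed (so a half turn about x gives the same grasp; the last joint's range is limited). The gripper opens to 85 mm and grips with 20 to 120 N. Pads are 22 mm wide; open, the fingers measure 114 mm over their backs; the gripper's body (76 mm by 85 mm) begins 54 mm behind the grasp point. The pads swing forward as they close: fully open they stand 13 mm farther back than shut.
Start: joints at [-1.359, 0.276, 1.505, -0, 1.361, -0.121], TCP at [0.188, -0.543, 0.196] pointing down, gripper open.
Joint ranges: [-2.89, 2.89], [-0.75, 2.08], [0.22, 2.7], [-1.18, 4.32], [0.11, 2.71], [-2.7, 2.7]. Speed limits (rad/s): [2.57, 2.57, 3.14, 3.14, 3.14, 3.14].

### API

Orientations are given as a unit quaternion [w, x, y, z].
In Python, from rig import readout, eyes, job, manip gives the robot as it stands. The module is installed in compiled form; this text tells all that it offers.
- The arm moves only by the tool carry_out, never from a script. Its argument "deltas" is one flat list of numbers, 7 for each row, row after row: the shift along the tool's x, y, z scaled (see below), then the turn, a rotation vector about the tool's x, y, z scaled (see below), then the opening, from -1 (shut) to 1 (fully open). In form: [dx, dy, dz, ax, ay, az, grip, dx, dy, dz, ax, ay, az, grip, ...]. A call has 1 to 10 rows; each row shifts and turns the commanded pose from where the row before left it, along the tool's axes as they then stand; what a row does not reach is not made up. The controller multiplies each number of a shift by 60 mm and each number of a turn by 4 degrees. A row lasts 1/8 s, in which the tool goes at most 62.5 mm and 10.7 degrees, less where a joint would pass 70% of its speed; a pose out of reach is approached as far as the arm can. A call with a number of a shift or a turn outside -1 to 1 is refused whole. A call with a gripper value outside its range is refused whole. The fingers move at their own pace and stop on an object; "newtons" is the grip in N (left out, the last holds). Time passes only in rows, so rows that do not move let the fingers close. It gives the time, the measured TCP pose, the force and the opening at its end, in the units of the state.
- readout.get_state(): the state, without advancing time (a new reading comes with each control period).
- eyes.get_image(name): name is "scene" or "top"; returns a dict with "color" (400x640x3 uint8, red, green, blue), "z_map" (400x640 float32, m along the optical axis (not along the pixel's ray), 0 where there is no reading), "mtx" (3x3 intrinsics, pixels), "origin" and "orientation" of the camera in the world. Camera axes: x right, y down, z forward; pixel columns grow to the right and rows downward; lengths in m; the calibration is good to about 2 mm. A picture is of the moment at which its call begins.
- job.sign_off(): hands the job in, once; it reports no verdict.
The state is a dict: "clock": time; "qpos": joint angles; "qd": joint speeds; "effort": joint torques, N m; "position": TCP position; "ee_rot": TCP orientation; "contact_force": force on the tool from outside, world axes, zero at the start; "moment": the same for the moment, N m; "width": finger opening in m.
Only numpy, scipy, OpenCV 4.12 (cv2) and the standard library are available. Lean on these libraries where they do the work, as an engineer would, in place of code of your own. Each camera call takes 0.05 s, during which the arm holds its last target.

### The job

Lift the conveyor roller out of its wooden cradle and lay it in the pair of V-blocks, about centred, so that one end stands out over the table of the screw jack beside them, and let go of it. Then turn the jack's knob clockwise to wind the table up until it just touches the roller from below and supports it, without lifting the roller out of the V-blocks, and let go of the knob. Leave the other things on the bench where they are.

Things in the scene. Friction and masses are not known exactly. Their poses are not given: they have to be found in the camera images.
- roller_center (a point): Centre of the loose conveyor roller: a plain metal tube 40 mm in diameter, 200 mm long, with an 11 mm stub axle standing 13 mm out of each end, about 0.45 kg, both ends alike. x axis along the roller. At the start it lies level in the cradle's notches, its axis 55 mm above the bench and parallel to the cradle's x axis.
- cradle: Fixed wooden cradle, base 190 x 90 x 12 mm with two V-notched boards (18 mm thick, tops 49 mm above the bench) 65 mm either side of the middle; open between the boards, where the roller can be gripped. Origin: underside, middle; x along the roller.
- vrest: The pair of fixed steel V-blocks on one base plate 128 x 100 x 12 mm. Each block is 70 mm wide and 32 mm long, centred 46 mm either side of the middle, top 86 mm above the bench, with a 90 degree V open upward, 45 mm wide at the top. 60 mm is free between them for fingers. Origin: underside, middle. x axis along the line of the V's, towards the jack.
- vrest_seat (a point): The point midway between the V-blocks on the axis of a roller laid in them: 92 mm above the bench (the roller's underside is then at 72 mm). x axis along the V's, towards the jack. The blocks end 62 mm from this point and the jack's table begins 70 to 90 mm from it, so a roller laid centred here, or up to 15 mm towards the jack, reaches over the table.
- jack_table: The screw jack's table: a flat bare metal plate 100 x 100 x 10 mm that rises straight up as the knob is turned and does not sink by itself. Origin: middle of the plate's upper face; its z is the height of that face, at the start 60 to 67 mm. x axis points away from the V-blocks, towards the screw, whose axis is 72.5 mm from the origin.
- knob_grip (a point): Centre of the jack's round black fluted knob, 56 mm in diameter, 32 mm high, with a vertical axis, on top of the jack: 170 mm above the bench (knob from 154 to 186 mm; the frame below it ends at 143 mm). Free all round, can be gripped from above at any yaw.
- jack_knob (a joint): Angle of the knob in rad, growing as it is turned clockwise seen from above; range 0 to 6.28, at the start 0.45 to 2.65. The table rises 20 mm per full turn (3.18 mm per rad); its upper face is 58.5 mm above the bench at 0. It turns stiffly (0.1 N m) and stays where it is left; touching the roller is hardly felt at the knob.
- tape_center (a point): Centre of a roll of tape lying flat, 116 mm across, 48 mm high; bystander.
- wrench_grip (a point): Grip of a 170 mm wrench lying on the bench; bystander.
- carton_center (a point): Centre of a small closed carton 110 x 85 x 65 mm; bystander.
- bearing_center (a point): Centre of a grey pillow-block bearing 110 mm long, 67 mm high; bystander.

How it is judged:
On the way:
1. the roller lies in both V-blocks with one end over the jack's table, let go, with the table still clear of it (x of roller_center in the frame of vrest_seat between -0.012 and 0.03 m and y of roller_center in the frame of vrest_seat between -0.004 and 0.004 m and z of roller_center in the frame of vrest_seat between -0.004 and 0.004 m and angle between the x axis of roller_center and the x axis of vrest_seat, either way round below 0.03 rad and contact force between each of the fingers, jack_table and roller below 0.05 N), for 0.2 s.
At the end, for the whole second after the job is handed in: The roller rests let go in both V-blocks (4 mm sideways and in height, its middle from 12 mm short of to 30 mm past the blocks' middle, towards the jack); the jack's table presses on it from below (over 0.15 N) but has not lifted it: level within 0.02 rad, about 2.5 mm at the table (x of roller_center in the frame of vrest_seat between -0.012 and 0.03 m and y of roller_center in the frame of vrest_seat between -0.004 and 0.004 m and z of roller_center in the frame of vrest_seat between -0.004 and 0.004 m and angle between the x axis of roller_center and the x axis of vrest_seat, either way round below 0.03 rad and angle between roller_center's own x axis and vertical between 1.5508 and 1.5908 rad and contact force between jack_table and roller above 0.15 N and linear speed of roller below 0.01 m/s and velocity of joint jack_knob below 0.05 rad/s); the robot touches nothing.
It fails at once if a bystander (tape, wrench, carton or bearing) is moved by more than 30 mm (distance of any of tape_center, wrench_grip, carton_center, bearing_center from where it was at the start of the episode above 0.03 m).
It also fails if it takes over 67 s, if anything falls off the work surface, if the arm or the gripper's body presses on something with over 40 N, if the wrist force passes 120 N, or if a joint passes its speed limit or range.

## Working session

There is one attempt and no reset: what is moved stays moved. The work goes in short steps, Python scripts to look and compute and a tool call to move; the robot and the scene stay as the last step left them, time stands still between calls to the robot, and variables do not carry over. Pictures are saved under pics/ and viewed, and the job is handed in when it is done.

Besides the shell and the picture viewer there is one more tool, called after ">>>" by a JSON object that holds its "method" and its "body", one argument or row to a line. carry_out: Moves the arm, as the interface text tells. Its arguments: {"type":"object","properties":{"deltas":{"type":"array"},"newtons":{"type":"number"}},"required":["deltas"]}

```bash
mkdir -p pics
cat > h.py <<'E'
import numpy as np, cv2
from rig import readout, eyes, job, manip
from scipy.spatial.transform import Rotation as R
def snap(name,fn):
    d=eyes.get_image(name); cv2.imwrite('pics/'+fn+'.png',d['color'][:,:,::-1]); np.savez('pics/'+fn+'.npz',**d); return d
def load(fn): return np.load('pics/'+fn+'.npz')
def rot(d):
    o=np.array(d['orientation'],float)
    if o.shape==(3,3): return o
    return R.from_quat(o[[1,2,3,0]]).as_matrix()
def plane(d,u,v,z):
    r=rot(d)@np.linalg.inv(d['mtx'])@np.array([u,v,1.]); o=np.array(d['origin']); return o+r*(z-o[2])/r[2]
def cloud(d):
    z=d['z_map']; v,u=np.indices(z.shape); K=d['mtx']
    p=np.stack([(u-K[0,2])/K[0,0]*z,(v-K[1,2])/K[1,1]*z,z],-1)
    P=p@rot(d).T+np.array(d['origin']); P[z==0]=np.nan; return P
E
python3 - <<'E'
from h import *
for n in('scene','top'):
    d=snap(n,n+'0'); print(n,d['origin'],d['orientation'],d['mtx'].tolist())
print(readout.get_state(), manip.tcp_to_grasp)
E
```

```text
scene [1.06132054 0.36339232 1.04359693] [-0.11979992  0.44623453  0.85416733 -0.23858102] [[383.68518794191436, 0.0, 320.4339384938666], [0.0, 383.68518794191436, 202.77904770404197], [0.0, 0.0, 1.0]]
top [0.51195804 0.0276653  1.22450365] [ 0.0283716  -0.7022891   0.7102998  -0.03820025] [[443.2346433118505, 0.0, 311.5871870837526], [0.0, 443.2346433118505, 202.2009488411515], [0.0, 0.0, 1.0]]
{'clock': 0.1, 'qpos': array([-1.35901325e+00,  2.76538790e-01,  1.50600258e+00,  3.48684607e-05,
        1.36067877e+00, -1.21018958e-01]), 'qd': array([ 0.00077884, -0.00180129, -0.00124137,  0.00056362,  0.00041895,
       -0.00072008]), 'effort': array([ 1.52778270e-03, -4.17701769e+01, -2.46404529e+01, -3.60620579e-04,
        5.79013358e-03,  7.51705642e-06]), 'position': array([ 0.18773665, -0.54294316,  0.19502381]), 'ee_rot': array([-0.11654309, -0.69732584, -0.11769381,  0.69735396]), 'contact_force': array([ 0.71251644,  0.20000023, -0.58721994]), 'moment': array([-0.02181569, -0.00745863, -0.03146271]), 'width': 0.08541327803916808} 0.0187
```

View pics/scene0.png

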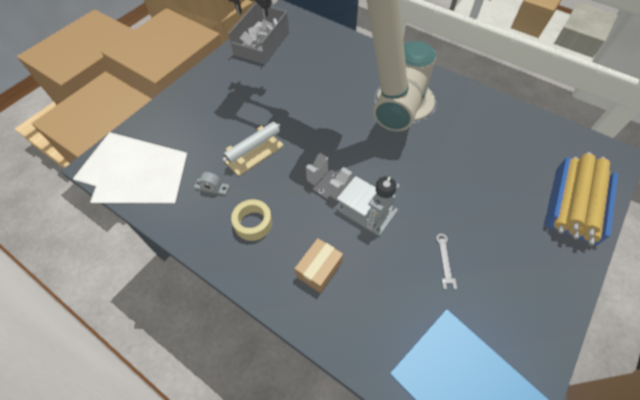

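View pics/top0.png

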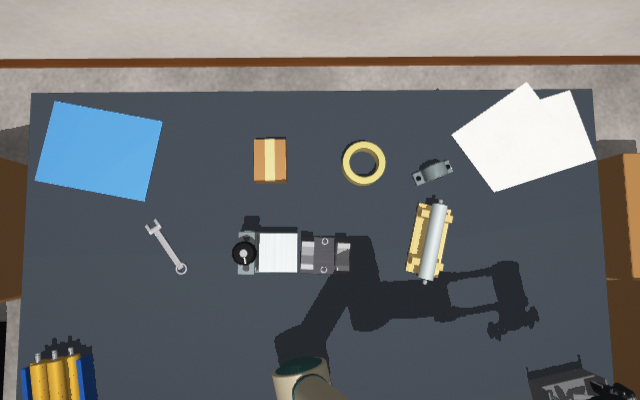

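The top view shows the roller around (433,242), the V-blocks at about (325,253), the table at (278,253) and the knob at (244,253). The bystanders are at the top of the picture and at the left. Next I'll measure.

Run:
```python
from h import *
d=load('top0'); P=cloud(d); c=d['color']
a=cv2.resize(c[185:305,220:470],None,fx=3.2,fy=3.2,interpolation=cv2.INTER_CUBIC); cv2.imwrite('pics/crop0.png',a[:,:,::-1])
print('bench',np.nanmedian(P[300:330,200:260,2]))
def reg(n,u0,u1,v0,v1,z0,z1):
    Q=P[v0:v1,u0:u1]; m=(Q[...,2]>z0)&(Q[...,2]<z1); vv,uu=np.nonzero(m)
    pts=np.stack([uu+u0,vv+v0],-1).astype(np.float32)
    r=cv2.minAreaRect(Q[m][:,:2].astype(np.float32)); 
    print(n,m.sum(),Q[m].mean(0).round(4),np.median(Q[m][:,2]).round(4),'rect',np.round(r[0],4),np.round(r[1],4),round(r[2],2))
    return Q[m]
reg('roller',395,465,185,295,.056,.09)
reg('knob',225,270,230,280,.17,.2)
reg('table',255,305,225,280,.052,.075)
reg('vb',300,355,225,280,.078,.095)
reg('vbase',300,355,225,280,.006,.095)
reg('cradle',395,465,185,295,.006,.09)
```

```text
bench 0.0004053889761232998
roller 1213 [ 0.5138 -0.3024  0.0698] 0.071 rect [ 0.5144 -0.3055] [0.0402 0.2252] 76.6
knob 465 [0.4927 0.172  0.1855] 0.1859 rect [0.4919 0.1723] [0.055  0.0533] 89.33
table 1517 [0.4907 0.1002 0.0631] 0.0631 rect [0.4899 0.093 ] [0.122  0.0987] 89.09
vb 400 [ 0.481  -0.0212  0.0846] 0.0849 rect [ 0.481  -0.0219] [0.1224 0.0691] 87.23
vbase 1768 [ 0.4812 -0.0217  0.0386] 0.0145 rect [ 0.4934 -0.0284] [0.1428 0.1449] 84.59
cradle 2519 [ 0.5175 -0.2989  0.0439] 0.0508 rect [ 0.5219 -0.3079] [0.1782 0.2967] 87.37
```

View pics/crop0.png

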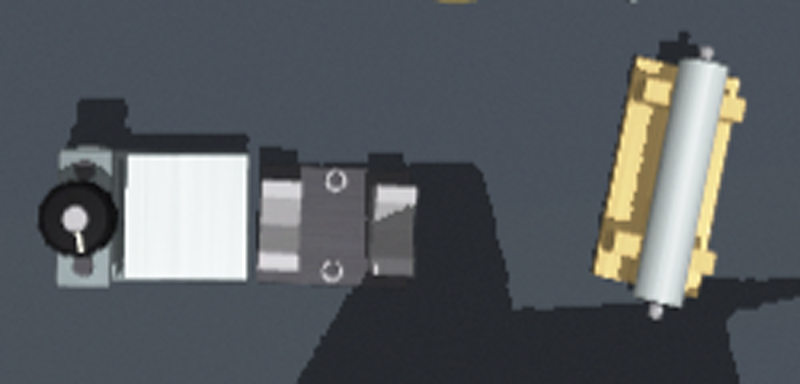

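Run:
```python
from h import *
for n in('top0','scene0'):
    P=cloud(load(n)).reshape(-1,3)
    P=P[~np.isnan(P[:,0])]
    # v blocks
    m=(abs(P[:,1]+.022)<.075)&(abs(P[:,0]-.481)<.05)
    Q=P[m]
    th=.055
    for it in range(3):
        ax=np.array([np.sin(th),np.cos(th)]); pr=np.array([np.cos(th),-np.sin(th)])
        s=(Q[:,:2]-[.481,-.022])@pr; t=(Q[:,:2]-[.481,-.022])@ax
        A=[]
        # fit z = 0.0635+|s'| ; left & right faces
        v=(Q[:,2]>.066)&(Q[:,2]<.083)&(abs(s)<.024)&(abs(t)<.062)&(abs(t)>.03)
        from scipy.optimize import least_squares
        f=lambda p:(Q[v,2]-(p[2]+abs(s[v]-p[0]-p[1]*t[v])))
        r=least_squares(f,[0,0,.0635],loss='soft_l1',f_scale=.002)
        print(n,v.sum(),'th',th,r.x.round(4),'rms',np.sqrt(np.mean(r.fun**2)).round(4), 't range',np.percentile(t[(Q[:,2]>.08)],[1,99]).round(4))
        c=np.array([.481,-.022])+pr*r.x[0]; th+=r.x[1]
    print('center pt',c,'th',th)
    tp=(Q[:,2]>.083)&(Q[:,2]<.09); rr=cv2.minAreaRect(Q[tp][:,:2].astype(np.float32)); print('top',rr)
    T=P[(abs(P[:,1]-.095)<.065)&(abs(P[:,0]-.49)<.06)&(abs(P[:,2]-.063)<.004)]
    print('table z',np.median(T[:,2]),len(T),cv2.minAreaRect(T[:,:2].astype(np.float32)), np.percentile(T[:,1],[1,99]),T[:,0].mean())
    K=P[(abs(P[:,1]-.172)<.035)&(abs(P[:,0]-.492)<.035)&(abs(P[:,2]-.186)<.004)]
    print('knob',len(K),cv2.minEnclosingCircle(K[:,:2].astype(np.float32)),K.mean(0))
    # roller
    G=P[(abs(P[:,1]+.304)<.08)&(abs(P[:,0]-.514)<.13)&(P[:,2]>.056)&(P[:,2]<.09)]
    # fit cylinder r=.02 horizontal axis z=.055
    def f(p):
        th=p[1]; s=(G[:,0]-.514)*-np.sin(th)+(G[:,1]+.304)*np.cos(th)-p[0]
        return np.hypot(s,G[:,2]-p[2])-.02
    r=least_squares(f,[0,.23*-1,.055],loss='soft_l1',f_scale=.001); a=np.array([np.cos(r.x[1]),np.sin(r.x[1])])
    t=(G[:,:2]-[.514,-.304])@a; 
    tt=t[(abs(f(r.x))<.004)]
    e=np.percentile(tt,[.5,99.5]); mid=np.array([.514,-.304])+r.x[0]*np.array([-a[1],a[0]])+a*e.mean()
    print('roller',len(G),r.x,'ends',e,'mid',mid)
```

```text
top0 325 th 0.055 [-0.      0.0034  0.0638] rms 0.0023 t range [-0.0596  0.0608]
top0 325 th 0.05840052484334851 [-0.      0.      0.0638] rms 0.0023 t range [-0.0595  0.0608]
top0 325 th 0.05840701789323442 [-0.      0.      0.0638] rms 0.0023 t range [-0.0595  0.0608]
center pt [ 0.48097257 -0.0219984 ] th 0.05840703029550878
top ((0.48100605607032776, -0.02160632237792015), (0.12139824777841568, 0.06913341581821442), 87.1925048828125)
table z 0.06301603823213542 1387 ((0.4898081421852112, 0.09318139404058456), (0.12202484905719757, 0.09858108311891556), 89.34709930419922) [0.05012031 0.14933029] 0.49106231186700916
knob 410 ((0.49306169152259827, 0.1727219521999359), 0.028545377776026726) [0.49249665 0.17284081 0.18601576]
roller 1213 [-0.00204096 -0.2339016   0.05440279] ends [-0.09849191  0.09952001] mid [ 0.51402701 -0.30610453]
scene0 192 th 0.055 [0.0008 0.0027 0.0633] rms 0.0033 t range [-0.0612  0.0625]
scene0 192 th 0.05770306717864273 [0.0008 0.     0.0633] rms 0.0033 t range [-0.0613  0.0625]
scene0 192 th 0.05771085079427203 [0.0008 0.     0.0633] rms 0.0033 t range [-0.0613  0.0625]
center pt [ 0.48179929 -0.02204618] th 0.05771087321676778
top ((0.4823923408985138, -0.021530799567699432), (0.12472088634967804, 0.07250098884105682), 86.86163330078125)
table z 0.06264698403979191 824 ((0.49282029271125793, 0.0942196175456047), (0.12833654880523682, 0.10349515080451965), 89.87617492675781) [0.0366856  0.14763024] 0.4965634627397817
knob 260 ((0.4943873882293701, 0.1733800172805786), 0.028401359915733337) [0.49596174 0.17413133 0.18562051]
roller 648 [-0.00190019 -0.23668934  0.05439835] ends [-0.09694496  0.10259282] mid [ 0.51629963 -0.30650939]
```

```bash
cat >> h.py <<'E'
def st():
    s=readout.get_state(); q=np.array(s['ee_rot']); s['M']=R.from_quat(q[[1,2,3,0]]).as_matrix(); return s
def plan(pos,jawyaw=None):
    """total shift in rows units (60mm), tool frame, after levelling+turn; turn units 4deg"""
    s=st(); M=s['M']; 
    y=M[:,1]; yaw=np.arctan2(y[1],y[0]); 
    print('clock',round(s['clock'],2),'pos',s['position'].round(4),'x',M[:,0].round(4),'jaw yaw',yaw.round(4),'q',s['qpos'].round(3),'F',s['contact_force'].round(2),'w',s['width'].round(4))
    outs=[yaw] if jawyaw is None else [jawyaw+k*np.pi for k in(-2,-1,0,1,2)]
    for g in outs:
        d=g-yaw
        if abs(d)>3.0: continue
        X=np.array([0,0,-1.]);Y=np.array([np.cos(g),np.sin(g),0]);T=np.stack([X,Y,np.cross(X,Y)],1)
        rv=R.from_matrix(M.T@T).as_rotvec()
        sh=np.array(pos)-s['position']
        print('  to',round(g,3),'turn(deg units/4)',(np.degrees(rv)/4).round(2),'then shift',(T.T@sh/.06).round(3),'| shift in present axes',(M.T@sh/.06).round(3))
E
python3 - <<'E'
from h import *
plan([.515,-.306,.16],-0.235+np.pi/2)
E
```

```text
Traceback (most recent call last):
  File "h.py", line 23, in plan
    print('clock',round(s['clock'],2),'pos',s['position'].round(4),'x',M[:,0].round(4),'jaw yaw',yaw.round(4),'q',s['qpos'].round(3),'F',s['contact_force'].round(2),'w',s['width'].round(4))
                                                                                                                                                                         ^^^^^^^^^^^^^^^^
AttributeError: 'float' object has no attribute 'round'
```

```bash
sed -i "s/s\['width'\].round(4)/round(s['width'],4)/" h.py
python3 - <<'E'
from h import *
plan([.515,-.306,.16],-0.235+np.pi/2)
E
```

```text
clock 0.1 pos [ 0.1877 -0.5429  0.195 ] x [-3.0e-04  1.6e-03 -1.0e+00] jaw yaw -1.238 q [-1.359  0.277  1.506  0.     1.361 -0.121] F [ 0.71  0.2  -0.59] w 0.0854
  to -1.806 turn(deg units/4) [8.13 0.   0.02] then shift [ 0.584 -5.111 -4.385] | shift in present axes [ 0.588 -1.95  -6.445]
  to 1.336 turn(deg units/4) [-3.687e+01 -3.000e-02  0.000e+00] then shift [0.584 5.111 4.385] | shift in present axes [ 0.588 -1.95  -6.445]
```

>>> {"method": "carry_out", "body": {
  "deltas": [0.06,-0.4,-0.63,1,0,0,1,0.06,-0.4,-0.63,1,0,0,1,0.06,-0.4,-0.63,1,0,0,1,0.06,-0.4,-0.63,1,0,0,1,0.06,-0.4,-0.63,1,0,0,1,0.06,-0.4,-0.63,1,0,0,1,0.06,-0.4,-0.63,1,0,0,1,0.06,-0.4,-0.63,1,0,0,1,0.06,-0.4,-0.63,0.13,0,0,1,0,0,0,0,0,0,1],
  "newtons": 60
}}

```text
clock: 1.35
position: [0.5129, -0.3118, 0.1622]
ee_rot: [0.082, -0.702, 0.081, 0.703]
contact_force: [0.4, -0.3, -0.1]
width: 0.0854
```

Run:
```python
from h import *
plan([.515,-.306,.037],-0.235+np.pi/2)
```

```text
clock 1.35 pos [ 0.5129 -0.3118  0.1622] x [-2.0e-04  1.2e-03 -1.0e+00] jaw yaw -1.802 q [-6.630e-01  3.340e-01  1.504e+00  1.000e-03  1.304e+00  1.139e+00] F [ 0.41 -0.28 -0.09] w 0.0854
  to -1.806 turn(deg units/4) [0.05 0.01 0.02] then shift [ 2.087 -0.102 -0.011] | shift in present axes [ 2.087 -0.1   -0.013]
```

>>> {"method": "carry_out", "body": {
  "deltas": [0.3,-0.1,-0.01,0.05,0,0,1,0.5,0,0,0,0,0,1,0.5,0,0,0,0,0,1,0.5,0,0,0,0,0,1,0.28,0,0,0,0,0,1,0,0,0,0,0,0,1]
}}

```text
clock: 2.1
position: [0.5113, -0.3074, 0.0375]
ee_rot: [0.085, -0.701, 0.084, 0.703]
contact_force: [0.1, 0.0, 0.3]
width: 0.0854
```

>>> {"method": "carry_out", "body": {
  "deltas": [0,0,0,0,0,0,-1,0,0,0,0,0,0,-1,0,0,0,0,0,0,-1,0,0,0,0,0,0,-1,0,0,0,0,0,0,-1,0,0,0,0,0,0,-1]
}}

```text
clock: 2.85
position: [0.5133, -0.3069, 0.0394]
ee_rot: [-0.085, 0.703, -0.084, -0.702]
contact_force: [0.6, 3.6, 4.7]
width: -0.0003
```

Run:
```python
from h import *
plan([.515,-.306,.037],-0.235+np.pi/2)
a=snap('scene','s1')['color'][90:200,190:320]; b=snap('top','t1')['color'][180:300,370:500]
a=cv2.resize(a,(390*1,330));b=cv2.resize(b,(390,330)); cv2.imwrite('pics/c1.png',np.hstack([a,b])[:,:,::-1])
```

```text
clock 2.85 pos [ 0.5133 -0.3069  0.0394] x [ 1.4e-03  9.0e-04 -1.0e+00] jaw yaw -1.8094 q [-0.656  0.433  1.68   0.002  1.028  1.152] F [0.61 3.6  4.75] w -0.0003
  to -1.806 turn(deg units/4) [-0.05 -0.02  0.02] then shift [ 0.04  -0.021 -0.024] | shift in present axes [ 0.041 -0.021 -0.024]
```

View pics/c1.png

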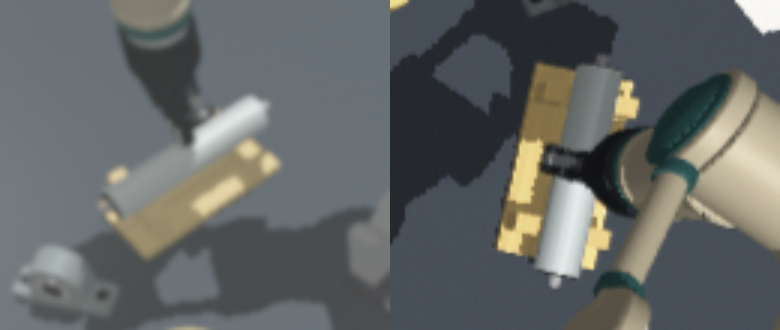

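Run:
```python
from h import *
a=load('t1')['color'][200:280,400:480]; b=load('s1')['color'][100:180,210:290]
f=lambda a:cv2.resize(a,(400,400),interpolation=cv2.INTER_CUBIC)
cv2.imwrite('pics/c2.png',np.hstack([f(a),f(b)])[:,:,::-1])
P=cloud(load('t1'))
print((P[230:255:3,410:450:2,2]*1000).round(0))
print(readout.get_state()['width'])
```

```text
[[  1.   1.  10.  12.  11.  14.  12.  15.  11.  61.  68.  66.  78.  77.
   75.  75. 213. 232. 245. 251.]
 [  5.   3.  15.   7.  12.   9. 168. 167.  48.  63.  64.  71.  71.  73.
   74. 222. 235. 248. 262. 277.]
 [  2.  13.  15.  12.  12.  11. 169. 168. 168. 160. 149. 182. 192. 202.
  217. 233. 248. 249. 272. 284.]
 [  0.  13.   9.  12.  11.   9. 168. 169. 174. 176. 179. 185. 193. 206.
  227. 241. 247. 267. 281. 288.]
 [  1.  17.  11.   7.   7. 165. 169. 169. 160. 161. 180. 192. 197. 211.
  225. 241. 250. 268. 283. 288.]
 [ 13.  10.  11.  12.  13.  11.  12.  52.  61. 120. 136. 129. 122. 209.
  227. 244. 247. 266. 280. 289.]
 [ 16.   8.  10.  13.  10.  12.  14.  60.  67.  74.  74.  71.  75. 152.
  221. 238. 251. 249. 272. 285.]
 [ 14.   9.  11.  12.  10.  12.  11.  62.  70.  72.  73.  73.  68.  71.
   nan 226. 240. 250. 265. 279.]
 [ 13.   9.   9.  10.  14.  11.  54.  68.  70.  72.  71.  73.  71.  71.
   11.   8. 224. 236. 246. 266.]]
-0.0004570239659794753
```

View pics/c2.png

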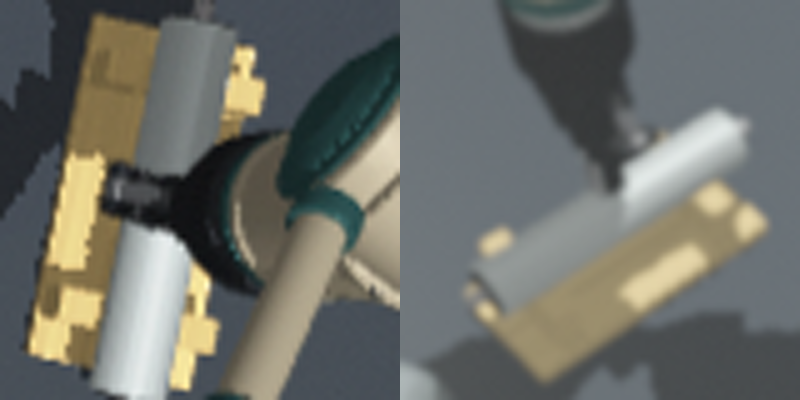

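The width reads zero, but the picture shows the roller still between the fingers, so these two disagree. A short lift will show which is right.

>>> {"method": "carry_out", "body": {
  "deltas": [-0.2,0,0,0,0,0,-1,-0.3,0,0,0,0,0,-1,-0.3,0,0,0,0,0,-1,0,0,0,0,0,0,-1]
}}

```text
clock: 3.45
position: [0.5137, -0.309, 0.0884]
ee_rot: [-0.083, 0.703, -0.085, -0.701]
contact_force: [0.5, -0.1, -0.7]
width: -0.0001
```

Run:
```python
from h import *
plan([.515,-.306,.037],-0.235+np.pi/2)
a=snap('top','t2')['color'][200:280,400:480]; b=snap('scene','s2')['color'][100:180,210:290]
f=lambda a:cv2.resize(a,(400,400),interpolation=cv2.INTER_CUBIC)
cv2.imwrite('pics/c3.png',np.hstack([f(a),f(b)])[:,:,::-1])
P=cloud(load('t2'))
print((P[198:282:4,410:450:3,2]*1000).round(0))
print(readout.get_state()['width'])
```

```text
clock 3.45 pos [ 0.5137 -0.309   0.0884] x [ 0.0029 -0.0032 -1.    ] jaw yaw -1.809 q [-6.570e-01  3.860e-01  1.619e+00 -1.000e-03  1.133e+00  1.152e+00] F [ 0.46 -0.12 -0.67] w -0.0001
  to -1.806 turn(deg units/4) [-0.05 -0.05 -0.04] then shift [ 0.856 -0.054 -0.01 ] | shift in present axes [ 0.856 -0.056 -0.006]
[[ -4.   2.  -2.  -2.  -1.  -7.  -5.   1.  -2.   1.  -4.   0.   1.  -5.]
 [ -5.   2.   4.   1.  -4.   3.  -1.  -2.   3.   1.  60.  -0.   2.   0.]
 [  2.  -1.   0.  11.  10.   8.  10.  12.  67.  72.  72.  73.  72.  -4.]
 [  1.  -3.   2.  11.  46.  49.  11.  58.  66.  69.  75.  79.  69.   5.]
 [  1.   3.   7.  28.  54.  53.  48.  63.  68.  73.  72.  72.  11.  12.]
 [ -1.   2.  12.   8.  12.  20.  39.  62.  69.  71.  75.  72.  47.  48.]
 [  2.  -5.  14.  11.  15.  12.  12.  66.  72.  75.  78.  70.  38.  46.]
 [ -1.  -2.   6.  10.  10.  13.  56.  70.  71.  74.  76.  67.   9.  -0.]
 [  4.   6.  12.  11.  15.  13.  61.  69.  71.  75.  73.  13.  16. 266.]
 [ -6.  13.   9.  12.  11.   8. 212. 220. 211.  72.  72.  12. 265. 288.]
 [ -3.  11.  13.   8.  14.  48. 218. 218. 224. 228. 235. 256. 275. 297.]
 [  4.  17.  11.  10.  11.  59. 215. 212. 211. 227. 240. 261. 278. 295.]
 [ 13.  10.  10.  13.  12.  58.  67.  72.  77.  68. 140. 260. 274. 295.]
 [ 17.  16.   8.  11.  12.  66.  71.  75.  74.  67.  12.  -0. 272. 288.]
 [ 11.  12.  12.  16.  59.  69.  72.  nan  72.  68.  11.   0.   1. 271.]
 [ 24.  49.  48.  13.  57.  65.  73.  71.  71.  11.  11.  -1.   2.  nan]
 [ 35.  50.  47.  46.  63.  70.  73.  77.  69.  11.  10.  -1.   2.  -4.]
 [ 13.  14.  13.   9.  64.  69.  75.  74.  68.  50.  49.  -0.  -0.  -3.]
 [  8.  14.  10.  61.  70.  69.  78.  71.  63.  10.  48.  -2.   1.   0.]
 [ -2.   0.  -3.  57.  68.  77.  77.  71.  14.  11.   2.  -0.  -2.   1.]
 [  2.   2.  -2.  57.  68.  77.  75.  74.  -3.   1.  -2.  -2.   5.  -2.]]
0.0001450175102591447
```

View pics/c3.png

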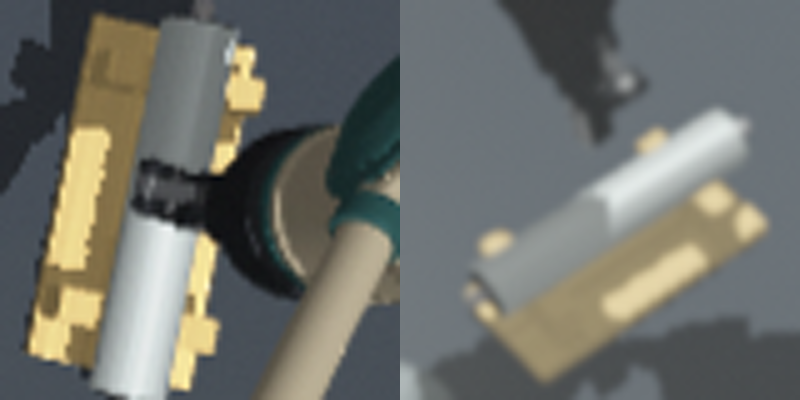

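```bash
cat >> h.py <<'E'
def proj(d,p):
    c=rot(d).T@(np.array(p)-np.array(d['origin'])); q=d['mtx']@c; return q[:2]/q[2]
E
python3 - <<'E'
from h import *
im=[]
for n,p,o in(('s1',[.5133,-.3069,.0394],(190,80)),('s2',[.5137,-.309,.0884],(190,80)),('t1',[.5133,-.3069,.0394],(390,190)),('t2',[.5137,-.309,.0884],(390,190))):
    d=load(n); c=d['color'][o[1]:o[1]+75,o[0]+0:o[0]+100].copy(); c=cv2.resize(c,(400,300),interpolation=cv2.INTER_CUBIC)
    for k,col in((0,(255,0,0)),(.0187,(0,255,0)),(.1,(255,255,0))):
        q=(proj(d,np.array(p)+[0,0,k])-o+.5)*4
        cv2.circle(c,tuple(int(x) for x in q),4,col,1)
    im.append(c)
cv2.imwrite('pics/c4.png',np.vstack([np.hstack(im[:2]),np.hstack(im[2:])])[:,:,::-1])
E
```

```text
(no output)
```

View pics/c4.png

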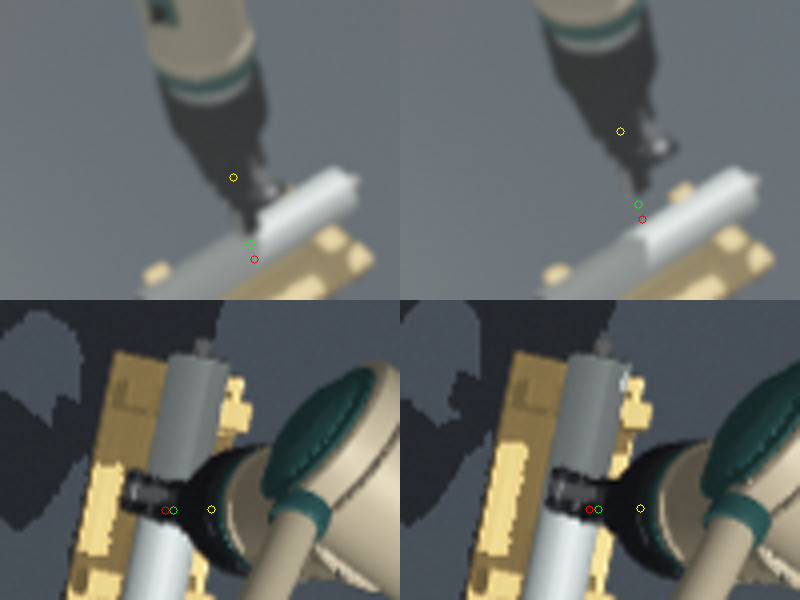

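Run:
```python
from h import *
M0=st()['M']
for n in('t1','s1','t2','s2'):
    p=np.array([.5133,-.3069,.0394] if n[1]=='1' else [.5137,-.309,.0884])
    P=cloud(load(n)).reshape(-1,3); P=P[~np.isnan(P[:,0])]
    T=(P-p)@M0
    print(n)
    for a in range(-200,10,10):
        m=(T[:,0]>a/1e3)&(T[:,0]<=a/1e3+.01)&(np.hypot(T[:,1],T[:,2])<.085)
        if n[1]=='1': m&=P[:,2]>.08
        if m.sum()>2: print(a,m.sum(),'y',(np.percentile(T[m,1],[0,25,50,75,100])*1e3).round(),'z',(np.percentile(T[m,2],[0,50,100])*1e3).round())
```

```text
t1
-200 41 y [-37. -35. -32. -26.  -7.] z [-29.  11.  39.]
-190 43 y [-37. -35. -31. -24.   1.] z [-30.  11.  40.]
-180 35 y [-36. -35. -32. -24.   3.] z [-31.  11.  39.]
-170 21 y [-37. -36. -35. -32. -10.] z [-21.   2.  38.]
-160 19 y [-39. -38. -36. -36. -33.] z [-9.  4. 13.]
-150 22 y [-42. -40. -39. -37. -33.] z [-8.  2. 13.]
-140 34 y [-60. -55. -50. -45. -39.] z [-9.  2. 12.]
-130 63 y [-61. -57. -53. -46. -23.] z [-11.   4.  15.]
-120 7 y [-49. -42. -38. -36. -16.] z [11. 14. 19.]
-110 10 y [-38. -35. -32. -29. -16.] z [-9. 11. 19.]
-100 6 y [-28. -26. -24. -21. -14.] z [11. 13. 14.]
-90 6 y [-28. -27. -23. -15. -13.] z [-11.  10.  14.]
-50 3 y [-8. -7. -6. -6. -6.] z [ 9. 12. 80.]
s1
-200 65 y [-39. -35. -30. -21.   7.] z [-36. -15.  29.]
-190 63 y [-39. -34. -31. -22.  11.] z [-36. -15.  31.]
-180 63 y [-39. -35. -31. -19.   9.] z [-37. -17.  28.]
-170 34 y [-37. -36. -34. -26.   3.] z [-35.  -6.  24.]
-160 20 y [-39. -36. -36. -35. -24.] z [-11.  -4.  11.]
-150 36 y [-44. -39. -37. -25.  -9.] z [-18.  -5.  11.]
-140 44 y [-59. -48. -35. -18.  11.] z [-19.  -8.  21.]
-130 5
[... 1503 characters left out ...]
  12.]
-150 38 y [-44. -39. -36. -20. -10.] z [-16.  -6.  11.]
-140 45 y [-58. -47. -39. -19.  15.] z [-18.  -3.  23.]
-130 69 y [-62. -58. -52. -18.  15.] z [-17.  -6.  15.]
-120 30 y [-60. -39. -16.  -7.  16.] z [-16. -10.   3.]
-110 35 y [-51. -17. -15.   9.  46.] z [-15. -10.   7.]
-100 22 y [-45. -17. -13.  23.  44.] z [-11. -10.  10.]
-90 29 y [-35. -18. -12.  -4.  32.] z [-12.  -9.  11.]
-80 5 y [-12.  -7.  -3.   4.   5.] z [-11.  -9.  -4.]
-70 11 y [-15.  -8.  -7.  -2.   6.] z [-9. -8. -2.]
-60 19 y [-17. -14. -13.  -6.   4.] z [-9. -4. 12.]
-50 13 y [-14. -11. -10.  -4.   9.] z [-8. -5.  9.]
-40 3 y [-7. -6. -4.  1.  7.] z [-7. -6. -4.]
0 3 y [-9. -7. -5. -2.  0.] z [-73. -61.  78.]
```

The roller didn't move. In the tool frame the shut fingertips end about 36 mm above the reported TCP in both views. Closing also pushed up on the tool when the reported z was 0.039, which puts the tips at the roller's top of 75 mm. So the reported z is about 36 mm lower than the real tips, and the gripper simply closed above the roller. I'll open, go 36 mm lower and check.

>>> {"method": "carry_out", "body": {
  "deltas": [0,-0.05,0,0,0,0,1,0,0,0,-0.05,-0.05,-0.04,1,0,0,0,0,0,0,1,0,0,0,0,0,0,1,0,0,0,0,0,0,1,0.4,0,0,0,0,0,1,0.4,0,0,0,0,0,1,0.1,0,0,0,0,0,1]
}}

```text
clock: 4.55
position: [0.5122, -0.3038, 0.0312]
ee_rot: [0.084, -0.7, 0.081, 0.704]
contact_force: [0.2, 0.9, -0.4]
width: 0.0853
```

Run:
```python
from h import *
plan([.515,-.306,-.005],-0.235+np.pi/2)
d=snap('scene','s3');a=d['color'][80:180,190:290]; b=snap('top','t3')['color'][190:290,390:490]
f=lambda a:cv2.resize(a,(400,400),interpolation=cv2.INTER_CUBIC)
cv2.imwrite('pics/c5.png',np.hstack([f(a),f(b)])[:,:,::-1])
```

```text
clock 4.55 pos [ 0.5122 -0.3038  0.0312] x [-0.0053  0.0054 -1.    ] jaw yaw -1.8056 q [-6.530e-01  4.420e-01  1.688e+00  1.000e-03  1.019e+00  1.152e+00] F [ 0.24  0.85 -0.36] w 0.0853
  to -1.806 turn(deg units/4) [0.   0.09 0.06] then shift [ 0.603  0.025 -0.054] | shift in present axes [ 0.602  0.027 -0.058]
```

View pics/c5.png

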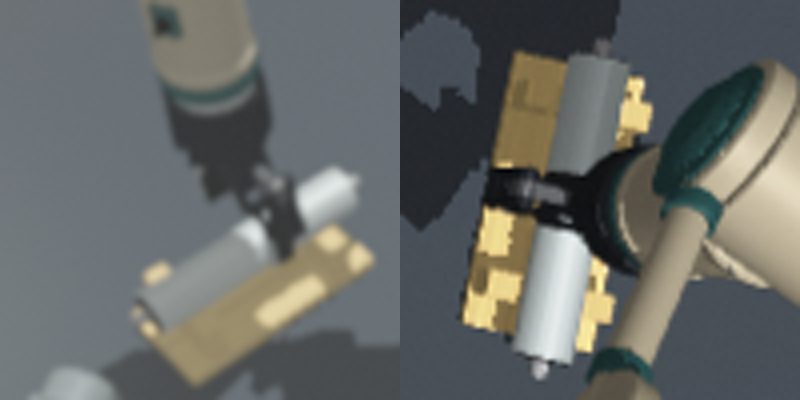

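The open fingers now straddle the tube with no contact. I'll go down the last 36 mm and close.

>>> {"method": "carry_out", "body": {
  "deltas": [0.3,0.02,-0.04,0,0.04,0.03,1,0.25,0,0,0,0,0,1,0,0,0,0,0,0,1]
}}

```text
clock: 5.03
position: [0.5145, -0.3057, -0.0012]
ee_rot: [0.083, -0.701, 0.082, 0.703]
contact_force: [-0.1, 0.0, 0.1]
width: 0.0855
```

>>> {"method": "carry_out", "body": {
  "deltas": [0,0,0,0,0,0,-1,0,0,0,0,0,0,-1,0,0,0,0,0,0,-1,0,0,0,0,0,0,-1,0,0,0,0,0,0,-1]
}}

```text
clock: 5.65
position: [0.5158, -0.3058, 0.0006]
ee_rot: [-0.083, 0.702, -0.083, -0.702]
contact_force: [0.6, 3.4, 5.9]
width: 0.0385
```

Run:
```python
from h import *
plan([.515,-.306,-.005],-0.235+np.pi/2)
```

```text
clock 5.65 pos [ 0.5158 -0.3058  0.0006] x [ 9.0e-04  1.2e-03 -1.0e+00] jaw yaw -1.8061 q [-0.652  0.478  1.718  0.002  0.946  1.153] F [0.57 3.39 5.91] w 0.0385
  to -1.806 turn(deg units/4) [-0.   -0.01  0.02] then shift [0.093 0.007 0.012] | shift in present axes [0.093 0.007 0.012]
```

The grip caught at 38.5 mm, with the tool being pushed up, so the pads sit above the tube's middle. I'll reopen and go 8 mm deeper.

>>> {"method": "carry_out", "body": {
  "deltas": [0,0,0,0,0,0,0.3,0,0,0,0,0,0,0.3,0.14,-0.02,0,0,0,0,0.3,0,0,0,0,0,0,-1,0,0,0,0,0,0,-1,0,0,0,0,0,0,-1,0,0,0,0,0,0,-1],
  "newtons": 70
}}

```text
clock: 6.52
position: [0.515, -0.3051, -0.0092]
ee_rot: [0.083, -0.702, 0.083, 0.703]
contact_force: [-2.1, -3.7, -4.1]
width: 0.0387
```

Run:
```python
from h import *
plan([.515,-.306,-.005],-0.235+np.pi/2)
```

```text
clock 6.53 pos [ 0.515  -0.3051 -0.0092] x [-0.0014  0.001  -1.    ] jaw yaw -1.8056 q [-0.651  0.489  1.729 -0.     0.926  1.155] F [-2.15 -3.67 -4.09] w 0.0387
  to -1.806 turn(deg units/4) [0.   0.02 0.01] then shift [-0.07   0.014 -0.003] | shift in present axes [-0.07   0.014 -0.003]
```

Good: the pads are at or just below the tube's middle. I'll lift it.

>>> {"method": "carry_out", "body": {
  "deltas": [-0.2,0,0,0,0,0,-1,-0.4,0,0,0,0,0,-1,-0.6,0,0,0,0,0,-1,-0.8,0,0,0,0,0,-1,-0.6,0,0,0,0,0,-1,-0.3,0,0,0,0,0,-1,0,0,0,0,0,0,-1]
}}

```text
clock: 7.4
position: [0.5169, -0.3051, 0.1676]
ee_rot: [-0.083, 0.704, -0.083, -0.701]
contact_force: [1.2, 0.6, -5.4]
width: 0.0387
```

Run:
```python
from h import *
plan([.482,-.014,.165],-.058)
d=snap('scene','s4');a=d['color'][60:180,170:290]; b=snap('top','t4')['color'][170:290,380:500]
f=lambda a:cv2.resize(a,(400,400),interpolation=cv2.INTER_CUBIC)
cv2.imwrite('pics/c6.png',np.hstack([f(a),f(b)])[:,:,::-1])
```

```text
clock 7.4 pos [ 0.5169 -0.3051  0.1676] x [ 3.8e-03 -9.0e-04 -1.0e+00] jaw yaw -1.8052 q [-0.65   0.328  1.5    0.002  1.31   1.155] F [ 1.16  0.63 -5.45] w 0.0387
  to -3.2 turn(deg units/4) [19.97 -0.05  0.04] then shift [0.043 0.862 4.809] | shift in present axes [ 0.036 -4.584  1.693]
  to -0.058 turn(deg units/4) [-25.03  -0.04  -0.05] then shift [ 0.043 -0.862 -4.809] | shift in present axes [ 0.036 -4.584  1.693]
```

View pics/c6.png

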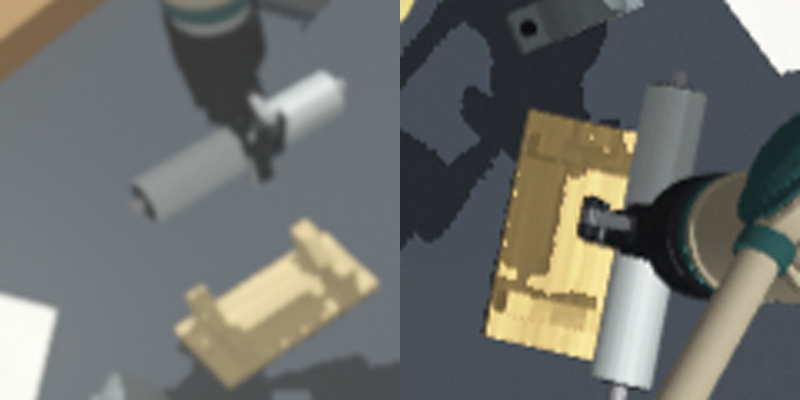

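The roller is held and clear of the cradle, with about 5.4 N of weight. I'll measure its pose in the hand.

```bash
cat >> h.py <<'E'
from scipy.optimize import least_squares
def fitroller(n,c0,th0,z0,bad=()):
    d=load(n); P=cloud(d).reshape(-1,3); C=d['color'].reshape(-1,3).astype(int)
    k=~np.isnan(P[:,0]); P=P[k]; C=C[k]
    c0=np.array(c0); a=np.array([np.cos(th0),np.sin(th0)]); nn=np.array([-a[1],a[0]])
    s=(P[:,:2]-c0)@nn; t=(P[:,:2]-c0)@a
    g=(abs(s)<.035)&(abs(t)<.118)&(abs(P[:,2]-z0)<.035)&(C.min(1)>75)
    for lo,hi in bad: g&=~((t>lo)&(t<hi))
    s,t,z=s[g],t[g],P[g,2]
    f=lambda p:np.hypot(s-p[0]-p[1]*t,z-p[2]-p[3]*t)-.02
    r=least_squares(f,[0,0,z0,0],loss='soft_l1',f_scale=.001)
    ok=abs(f(r.x))<.004; tt=t[ok]; e=np.percentile(tt,[.5,99.5])
    mid=c0+a*e.mean()+nn*(r.x[0]+r.x[1]*e.mean())
    print(n,g.sum(),ok.sum(),'mid',mid.round(4),'yaw',(th0+r.x[1]).round(4),'z',(r.x[2]+r.x[3]*e.mean()).round(4),'tilt',r.x[3].round(4),'ends',e.round(4))
E
python3 - <<'E'
from h import *
for n in('t4','s4'): fitroller(n,[.516,-.306],-.235,.232,bad=[(-.025,.025)])
plan([.482,-.014,.165],-.058)
E
```

```text
t4 1246 1185 mid [ 0.5158 -0.3055] yaw -0.2333 z 0.2299 tilt 0.0014 ends [-0.0994  0.0988]
s4 696 641 mid [ 0.5185 -0.3066] yaw -0.2357 z 0.2314 tilt 0.0048 ends [-0.0978  0.1029]
clock 7.5 pos [ 0.5152 -0.3043  0.1647] x [-0.0011  0.002  -1.    ] jaw yaw -1.8054 q [-6.500e-01  3.300e-01  1.504e+00  1.000e-03  1.310e+00  1.155e+00] F [-0.41  0.4  -5.69] w 0.0387
  to -3.2 turn(deg units/4) [1.997e+01 4.000e-02 1.000e-02] then shift [-0.005  0.833  4.798] | shift in present axes [ 0.006 -4.577  1.663]
  to -0.058 turn(deg units/4) [-2.503e+01 -1.000e-02  4.000e-02] then shift [-0.005 -0.833 -4.798] | shift in present axes [ 0.006 -4.577  1.663]
```

>>> {"method": "carry_out", "body": {
  "deltas": [0,0,0,-0.5,0,0,-1,0,0,0,-1,0,0,-1,0,0,0,-1,0,0,-1,0,0,0,-1,0,0,-1,0,0,0,-1,0,0,-1,0,0,0,-1,0,0,-1,0,0,0,-1,0,0,-1,0,0,0,-1,0,0,-1,0,0,0,-1,0,0,-1,0,0,0,-1,0,0,-1]
}}

```text
clock: 8.75
position: [0.5151, -0.3047, 0.1638]
ee_rot: [-0.15, -0.69, -0.153, 0.691]
contact_force: [0.2, 0.3, -4.5]
width: 0.0388
```

>>> {"method": "carry_out", "body": {
  "deltas": [0,0,0,-1,0,0,-1,0,0,0,-1,0,0,-1,0,0,0,-1,0,0,-1,0,0,0,-1,0,0,-1,0,0,0,-1,0,0,-1,0,0,0,-1,0,0,-1,0,0,0,-1,0,0,-1,0,0,0,-1,0,0,-1,0,0,0,-1,0,0,-1,0,0,0,-1,0,0,-1]
}}

```text
clock: 10.0
position: [0.5151, -0.3047, 0.1638]
ee_rot: [-0.377, -0.597, -0.38, 0.597]
contact_force: [0.1, -0.6, -4.1]
width: 0.0387
```

>>> {"method": "carry_out", "body": {
  "deltas": [0,0,0,-1,0,0,-1,0,0,0,-1,0,0,-1,0,0,0,-1,0,0,-1,0,0,0,-1,0,0,-1,0,0,0,-1,0,0,-1,0,0,0,-0.5,0,0,-1,0,0,0,0,0,0,-1]
}}

```text
clock: 10.88
position: [0.5154, -0.305, 0.1645]
ee_rot: [0.484, 0.515, 0.485, -0.515]
contact_force: [0.0, -0.2, -4.7]
width: 0.0385
```

Run:
```python
from h import *
plan([.482,-.014,.165],-.058)
```

```text
clock 10.88 pos [ 0.5154 -0.305   0.1645] x [-0.0014  0.0016 -1.    ] jaw yaw -0.0603 q [-0.651  0.331  1.503  0.     1.31  -0.591] F [ 0.01 -0.17 -4.68] w 0.0385
  to -0.058 turn(deg units/4) [-0.03 -0.02  0.02] then shift [-0.008 -0.836 -4.809] | shift in present axes [ 0.    -0.848 -4.807]
```

>>> {"method": "carry_out", "body": {
  "deltas": [0,-0.04,-0.2,0,0,0,-1,0,-0.1,-0.5,0,0,0,-1,0,-0.12,-0.7,0,0,0,-1,0,-0.12,-0.7,0,0,0,-1,0,-0.12,-0.7,0,0,0,-1,0,-0.12,-0.7,0,0,0,-1,0,-0.12,-0.7,0,0,0,-1,0,-0.08,-0.4,0,0,0,-1,0,-0.02,-0.2,0,0,0,-1,0,0,0,0,0,0,-1]
}}

```text
clock: 12.12
position: [0.4826, -0.0142, 0.1656]
ee_rot: [0.485, 0.515, 0.485, -0.514]
contact_force: [-0.9, -0.1, -5.0]
width: 0.0386
```

Run:
```python
from h import *
snap('scene','s5');snap('top','t5')
plan([.482,-.014,.165],-.058)
s=st()
for n in('t5','s5'): fitroller(n,s['position'][:2],-.058+np.pi/2,s['position'][2]+.0655,bad=[(-.025,.025)])
```

```text
clock 12.22 pos [ 0.4829 -0.0154  0.1655] x [-0.e+00 -1.e-04 -1.e+00] jaw yaw -0.0604 q [-0.176  0.158  1.741 -0.     1.242 -0.115] F [-0.07 -0.03 -4.31] w 0.0386
  to -0.058 turn(deg units/4) [-0.03  0.    0.  ] then shift [ 0.009 -0.017 -0.022] | shift in present axes [ 0.009 -0.017 -0.022]
t5 251 216 mid [0.4848 0.0533] yaw 1.5058 z 0.2321 tilt -0.1195 ends [0.0347 0.1026]
s5 707 657 mid [ 0.4812 -0.0113] yaw 1.5124 z 0.2296 tilt 0.0016 ends [-0.0959  0.104 ]
```

Roller and V axis agree within about 1 mm in the scene view. Going down.

>>> {"method": "carry_out", "body": {
  "deltas": [0.3,0,-0.01,0,0,0,-1,0.5,0,-0.01,0,0,0,-1,0.6,0,0,0,0,0,-1,0.4,0,0,0,0,0,-1,0.2,0,0,0,0,0,-1,0.1,0,0,0,0,0,-1,0,0,0,0,0,0,-1]
}}

```text
clock: 13.1
position: [0.4832, -0.0138, 0.0397]
ee_rot: [0.485, 0.515, 0.485, -0.515]
contact_force: [0.3, -1.1, -4.7]
width: 0.0386
```

Run:
```python
from h import *
snap('scene','s6')
plan([.482,-.014,.0275],-.058)
s=st()
for n in('s6',): fitroller(n,[.482,-.014],-.058+np.pi/2,s['position'][2]+.0655,bad=[(-.025,.025)])
```

```text
clock 13.15 pos [ 0.4834 -0.0137  0.0401] x [ 9.e-04  4.e-04 -1.e+00] jaw yaw -0.0605 q [-1.730e-01  2.860e-01  1.928e+00  1.000e-03  9.270e-01 -1.130e-01] F [-0.16 -0.27 -4.8 ] w 0.0384
  to -0.058 turn(deg units/4) [-0.04 -0.01 -0.01] then shift [ 0.209 -0.023  0.006] | shift in present axes [ 0.209 -0.023  0.006]
s6 727 543 mid [ 0.4832 -0.011 ] yaw 1.5245 z 0.1026 tilt 0.0074 ends [-0.0971  0.1031]
```

>>> {"method": "carry_out", "body": {
  "deltas": [0.08,-0.02,0,0,0,0,-1,0.06,0,0,0,0,0,-1,0.04,0,0,0,0,0,-1,0,0,0,0,0,0,-1]
}}

```text
clock: 13.65
position: [0.4823, -0.0134, 0.0289]
ee_rot: [0.485, 0.515, 0.485, -0.514]
contact_force: [1.5, -0.1, -5.0]
width: 0.0385
```

>>> {"method": "carry_out", "body": {
  "deltas": [0.02,0,0,0,0,0,-1,0.02,0,0,0,0,0,-1,0,0,0,0,0,0,-1]
}}

```text
clock: 14.02
position: [0.4838, -0.0136, 0.0275]
ee_rot: [0.486, 0.516, 0.484, -0.514]
contact_force: [2.4, 1.3, 5.1]
width: 0.0388
```

The roller has seated: the force changed sign from −5 to +5 N. Releasing and backing off upward.

>>> {"method": "carry_out", "body": {
  "deltas": [0,0,0,0,0,0,1,0,0,0,0,0,0,1,0,0,0,0,0,0,1,0,0,0,0,0,0,1,-0.3,0,0,0,0,0,1,-0.6,0,0,0,0,0,1,-0.8,0,0,0,0,0,1,-0.8,0,0,0,0,0,1,-0.5,0,0,0,0,0,1,0,0,0,0,0,0,1]
}}

```text
clock: 15.28
position: [0.4831, -0.0137, 0.2086]
ee_rot: [0.486, 0.516, 0.483, -0.514]
contact_force: [0.6, -0.1, -0.3]
width: 0.0853
```

Run:
```python
from h import *
a=snap('scene','s7')['color'][120:240,280:420];b=snap('top','t7')['color'][200:300,220:370]
cv2.imwrite('pics/c7.png',np.hstack([cv2.resize(a,(400,343)),cv2.resize(b,(400,343))])[:,:,::-1])
plan([.493,.173,.165])
for n in('t7','s7',): fitroller(n,[.482,-.014],-.058+np.pi/2,.092)
```

```text
clock 15.38 pos [ 0.4809 -0.0133  0.2055] x [-0.0017  0.001  -1.    ] jaw yaw -0.0603 q [-1.730e-01  1.290e-01  1.675e+00  1.000e-03  1.340e+00 -1.130e-01] F [-0.57  0.21 -0.84] w 0.0852
  to -0.06 turn(deg units/4) [-0.   -0.01  0.03] then shift [ 0.675  0.015 -3.112] | shift in present axes [ 0.678  0.016 -3.112]
t7 365 111 mid [0.4876 0.0616] yaw 1.5614 z 0.0943 tilt -0.5025 ends [0.0337 0.1178]
s7 1274 709 mid [ 0.485  -0.0044] yaw 1.4801 z 0.0889 tilt -0.0465 ends [-0.0964  0.1159]
```

View pics/c7.png

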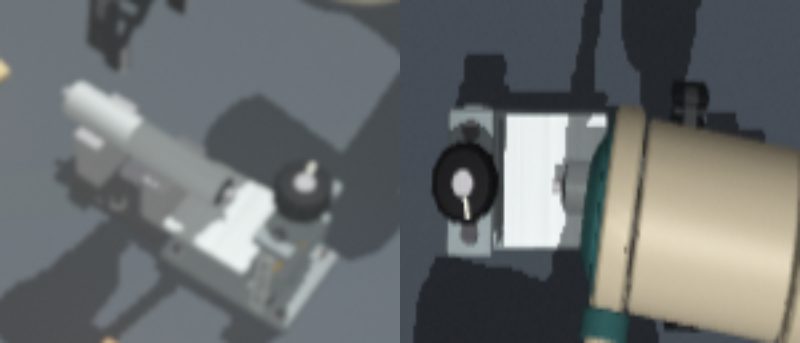

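The roller lies in the V's with its end over the table. Now over to the knob, turning the gripper back on the way so there's room for about 3 rad clockwise.

>>> {"method": "carry_out", "body": {
  "deltas": [0,0,-0.3,0,0,0,1,0,0,-0.6,0,0,0,1,0,0,-0.7,0,0,0,1,0,0,-0.7,0,0,0,1,0,0.02,-0.5,0,0,0,1,0,0,-0.31,-0.5,0,0,1,0,0,0,-1,0,0,1,0,0,0,-1,0,0,1,0,0,0,-1,0,0,1,0,0,0,-1,0,0,1]
}}

```text
clock: 16.62
position: [0.4933, 0.1721, 0.2051]
ee_rot: [0.559, 0.431, 0.561, -0.433]
contact_force: [-0.4, 0.8, 0.8]
width: 0.0852
```

>>> {"method": "carry_out", "body": {
  "deltas": [0,0,0,-1,0,0,1,0,0,0,-1,0,0,1,0,0,0,-1,0,0,1,0,0,0,-1,0,0,1,0,0,0,-1,0,0,1,0,0,0,-1,0,0,1,0,0,0,-1,0,0,1,0,0,0,-1,0,0,1,0,0,0,-1,0,0,1,0,0,0,-1,0,0,1]
}}

```text
clock: 17.88
position: [0.4933, 0.172, 0.2051]
ee_rot: [0.673, 0.214, 0.675, -0.215]
contact_force: [0.0, 0.3, -0.1]
width: 0.0854
```

>>> {"method": "carry_out", "body": {
  "deltas": [0,0,0,-1,0,0,1,0,0,0,-1,0,0,1,0,0,0,-1,0,0,1,0,0,0,-1,0,0,1,0,0,0,-1,0,0,1,0,0,0,-1,0,0,1,0,0,0,-1,0,0,1,0,0,0,-1,0,0,1,0,0,0,-0.5,0,0,1,0,0,0,0,0,0,1]
}}

```text
clock: 19.12
position: [0.4937, 0.1724, 0.2058]
ee_rot: [0.706, 0.009, 0.708, -0.009]
contact_force: [0.2, -0.4, 0.4]
width: 0.0856
```

Run:
```python
from h import *
a=snap('scene','s8')['color'][100:240,280:440];b=snap('top','t8')['color'][200:300,220:370]
cv2.imwrite('pics/c8.png',np.hstack([cv2.resize(a,(400,350)),cv2.resize(b,(400,350))])[:,:,::-1])
plan([.4937,.173,.108])
```

```text
clock 19.23 pos [0.4938 0.1726 0.2061] x [-1.e-03  6.e-04 -1.e+00] jaw yaw 1.5449 q [ 2.030e-01  1.920e-01  1.594e+00  1.000e-03  1.357e+00 -1.342e+00] F [ 1.34 -0.18  0.16] w 0.0856
  to 1.545 turn(deg units/4) [ 0.   -0.01 -0.01] then shift [ 1.635  0.007 -0.002] | shift in present axes [ 1.635  0.006 -0.   ]
```

View pics/c8.png

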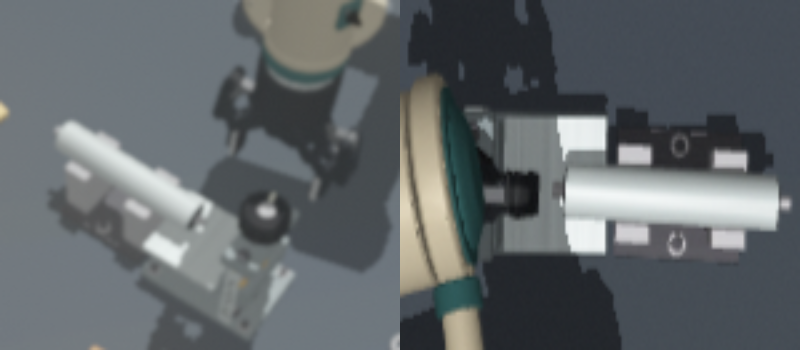

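```bash
cat >> h.py <<'E'
def fr2(n,c0=(.4815,-.014),th0=1.513,z0=.092,tl=.097):
    d=load(n); P=cloud(d).reshape(-1,3); P=P[~np.isnan(P[:,0])]
    c0=np.array(c0); a=np.array([np.cos(th0),np.sin(th0)]); nn=np.array([-a[1],a[0]])
    s=(P[:,:2]-c0)@nn; t=(P[:,:2]-c0)@a
    g=(abs(s)<.026)&(abs(t)<.125)&(P[:,2]>.093)&(P[:,2]<.125)
    s,t,z=s[g],t[g],P[g,2]
    f=lambda p:np.hypot(s-p[0]-p[1]*t,z-p[2]-p[3]*t)-.02
    r=least_squares(f,[0,0,z0,0],loss='soft_l1',f_scale=.001)
    ok=abs(f(r.x))<.004; e=np.percentile(t[ok],[.5,99.5]); J=r.jac; 
    rms=np.sqrt(np.mean(f(r.x)[ok]**2)); se=np.sqrt(np.diag(np.linalg.inv(J.T@J)))*rms
    seat=np.array([.4813,-.0218]); mid=c0+a*e.mean()+nn*(r.x[0]+r.x[1]*e.mean())
    print(n,g.sum(),'mid',mid.round(4),'x,y in seat',(round(float((mid-seat)@a),4),round(float((mid-seat)@nn),4)),'yaw',(th0+r.x[1]).round(4),'z',(r.x[2]+r.x[3]*e.mean()).round(4),'tilt(+up at jack)',r.x[3].round(4),'se',se[3].round(4),'ends',e.round(4))
E
python3 - <<'E'
from h import *
fr2('t8');fr2('s8')
E
```

```text
t8 1295 mid [ 0.4816 -0.011 ] x,y in seat (0.0108, 0.0004) yaw 1.5142 z 0.0916 tilt(+up at jack) 0.0006 se 0.0014 ends [-0.0963  0.1023]
s8 788 mid [ 0.4825 -0.0104] x,y in seat (0.0114, -0.0005) yaw 1.514 z 0.0914 tilt(+up at jack) -0.0002 se 0.0021 ends [-0.0961  0.1033]
```

The roller is seated in the V's: 11 mm towards the jack, under 1 mm sideways, level. Now to grip the knob.

>>> {"method": "carry_out", "body": {
  "deltas": [0.3,0,0,0,0,0,1,0.5,0,0,0,0,0,1,0.5,0,0,0,0,0,1,0.33,0,0,0,0,0,1,0,0,0,0,0,0,1],
  "newtons": 50
}}

```text
clock: 19.85
position: [0.4925, 0.1725, 0.1071]
ee_rot: [0.706, 0.009, 0.709, -0.009]
contact_force: [0.9, 0.3, 0.5]
width: 0.0855
```

>>> {"method": "carry_out", "body": {
  "deltas": [0,0,0,0,0,0,-1,0,0,0,0,0,0,-1,0,0,0,0,0,0,-1,0,0,0,0,0,0,-1,0,0,0,0,0,0,-1]
}}

```text
clock: 20.48
position: [0.4949, 0.1738, 0.1101]
ee_rot: [0.708, 0.01, 0.706, -0.008]
contact_force: [0.3, 1.6, 7.5]
width: 0.0544
```

Run:
```python
from h import *
a=snap('scene','s9')['color'][100:240,280:440];b=snap('top','t9')['color'][200:300,220:370]
cv2.imwrite('pics/c9.png',np.hstack([cv2.resize(a,(400,350)),cv2.resize(b,(400,350))])[:,:,::-1])
plan([.4937,.173,.108])
```

```text
clock 20.57 pos [0.4949 0.1738 0.1102] x [ 0.0025  0.0028 -1.    ] jaw yaw 1.5451 q [ 0.203  0.263  1.75   0.002  1.126 -1.343] F [-1.43  2.5   6.47] w 0.0541
  to 1.545 turn(deg units/4) [-0.    0.03 -0.04] then shift [ 0.036 -0.013 -0.02 ] | shift in present axes [ 0.036 -0.014 -0.02 ]
```

View pics/c9.png

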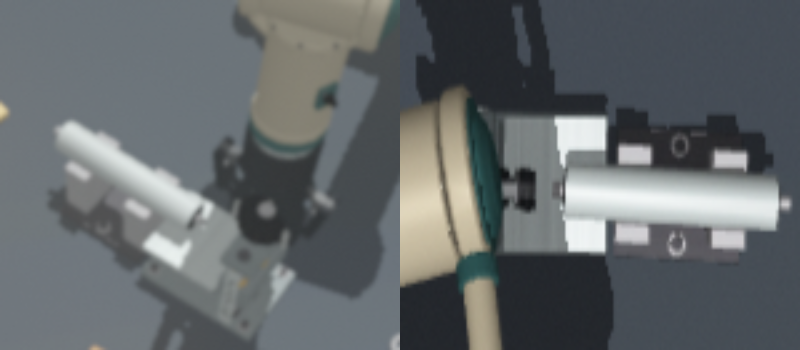

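Knob gripped at 54 mm. I'll turn 80° clockwise and then check how much the table rose.

>>> {"method": "carry_out", "body": {
  "deltas": [0,0,0,1,0,0,-1,0,0,0,1,0,0,-1,0,0,0,1,0,0,-1,0,0,0,1,0,0,-1,0,0,0,1,0,0,-1,0,0,0,1,0,0,-1,0,0,0,1,0,0,-1,0,0,0,1,0,0,-1,0,0,0,1,0,0,-1,0,0,0,1,0,0,-1]
}}

```text
clock: 21.82
position: [0.4949, 0.1737, 0.1101]
ee_rot: [0.662, 0.252, 0.661, -0.25]
contact_force: [-0.2, 2.6, 6.8]
width: 0.0543
```

>>> {"method": "carry_out", "body": {
  "deltas": [0,0,0,1,0,0,-1,0,0,0,1,0,0,-1,0,0,0,1,0,0,-1,0,0,0,1,0,0,-1,0,0,0,1,0,0,-1,0,0,0,1,0,0,-1,0,0,0,1,0,0,-1,0,0,0,1,0,0,-1,0,0,0,1,0,0,-1,0,0,0,1,0,0,-1]
}}

```text
clock: 23.08
position: [0.4949, 0.1737, 0.1102]
ee_rot: [0.536, 0.463, 0.535, -0.461]
contact_force: [-1.5, 2.3, 6.0]
width: 0.0542
```

```bash
cat >> h.py <<'E'
def tab(n,ref=None):
    d=load(n); P=cloud(d); P=P.reshape(-1,3); P=P[~np.isnan(P[:,0])]
    # table: two side strips clear of roller and arm
    m=(P[:,1]>.055)&(P[:,1]<.13)&(((P[:,0]>.452)&(P[:,0]<.463))|((P[:,0]>.51)&(P[:,0]<.53)))&(P[:,2]>.05)&(P[:,2]<.085)
    z=P[m,2]; print(n,'table z',np.median(z).round(4),z.mean().round(4),m.sum(),'se',(z.std()/np.sqrt(m.sum())).round(5))
E
python3 - <<'E'
from h import *
snap('scene','s10');snap('top','t10')
for n in('t0','top0','scene0','t8','s8','t9','s9','t10','s10'):
    if n!='t0': tab(n)
fr2('t10');fr2('s10')
plan([.4937,.173,.108])
E
```

```text
top0 table z 0.063 0.063 346 se 0.00011
scene0 table z 0.0627 0.0626 219 se 0.00013
t8 table z 0.0627 0.0627 346 se 0.00012
s8 table z 0.0625 0.0626 187 se 0.00013
t9 table z 0.063 0.063 346 se 0.00012
s9 table z 0.0627 0.0627 191 se 0.00014
t10 table z 0.0674 0.0674 347 se 0.00012
s10 table z 0.0672 0.0672 192 se 0.00013
t10 1284 mid [ 0.4815 -0.0117] x,y in seat (0.0101, 0.0004) yaw 1.5133 z 0.0916 tilt(+up at jack) -0.0007 se 0.0015 ends [-0.0968  0.1014]
s10 784 mid [ 0.4824 -0.0108] x,y in seat (0.0111, -0.0004) yaw 1.5159 z 0.0914 tilt(+up at jack) -0.0017 se 0.0022 ends [-0.0961  0.1026]
clock 23.18 pos [0.4949 0.1737 0.1101] x [ 0.0026  0.0024 -1.    ] jaw yaw 0.1481 q [0.203 0.263 1.75  0.002 1.126 0.054] F [-2.07  1.67  6.14] w 0.0543
  to 0.148 turn(deg units/4) [ 0.   -0.03 -0.04] then shift [ 0.036 -0.021  0.008] | shift in present axes [ 0.036 -0.021  0.008]
```

The table rose 4.4 mm as predicted, to about 67.5 mm. It needs about 4.5 mm more to touch, and I'm aiming for roughly 5.3 mm (96°).

>>> {"method": "carry_out", "body": {
  "deltas": [0,0,0,1,0,0,-1,0,0,0,1,0,0,-1,0,0,0,1,0,0,-1,0,0,0,1,0,0,-1,0,0,0,1,0,0,-1,0,0,0,1,0,0,-1,0,0,0,1,0,0,-1,0,0,0,1,0,0,-1,0,0,0,1,0,0,-1,0,0,0,1,0,0,-1]
}}

```text
clock: 24.42
position: [0.4948, 0.1736, 0.1101]
ee_rot: [0.345, 0.618, 0.345, -0.616]
contact_force: [-1.6, 3.5, 6.4]
width: 0.054
```

>>> {"method": "carry_out", "body": {
  "deltas": [0,0,0,1,0,0,-1,0,0,0,1,0,0,-1,0,0,0,1,0,0,-1,0,0,0,1,0,0,-1,0,0,0,1,0,0,-1,0,0,0,1,0,0,-1,0,0,0,1,0,0,-1,0,0,0,1,0,0,-1,0,0,0,0,0,0,-1,0,0,0,0,0,0,-1]
}}

```text
clock: 25.68
position: [0.4948, 0.1737, 0.1102]
ee_rot: [0.162, 0.689, 0.163, -0.687]
contact_force: [-1.4, 3.6, 6.8]
width: 0.0545
```

Run:
```python
from h import *
snap('scene','s11');snap('top','t11');snap('top','t12')
for n in('t11','t12','s11'): tab(n);fr2(n)
plan([.4937,.173,.108])
```

```text
t11 table z 0.0715 0.0713 332 se 0.00011
t11 1282 mid [ 0.4816 -0.0113] x,y in seat (0.0105, 0.0003) yaw 1.5138 z 0.0917 tilt(+up at jack) -0.0003 se 0.0014 ends [-0.0967  0.1022]
t12 table z 0.0712 0.0712 336 se 0.00011
t12 1286 mid [ 0.4815 -0.0116] x,y in seat (0.0102, 0.0003) yaw 1.5161 z 0.0917 tilt(+up at jack) 0.0007 se 0.0015 ends [-0.0966  0.1014]
s11 table z 0.0709 0.071 175 se 0.00014
s11 789 mid [ 0.4825 -0.0108] x,y in seat (0.011, -0.0005) yaw 1.5104 z 0.0914 tilt(+up at jack) -0.0024 se 0.0019 ends [-0.0964  0.1029]
clock 25.82 pos [0.4948 0.1737 0.1101] x [ 0.0023  0.0021 -1.    ] jaw yaw -1.1074 q [0.204 0.263 1.75  0.002 1.126 1.31 ] F [-1.31  3.55  6.72] w 0.0545
  to -1.107 turn(deg units/4) [-0.   -0.04  0.01] then shift [0.035 0.002 0.021] | shift in present axes [0.035 0.002 0.021]
```

The table reads about 71.2 mm against the roller's underside at about 71.7 mm, so it isn't touching yet. Another 24° gives 1.3 mm, for an expected lift of about 0.8 mm.

>>> {"method": "carry_out", "body": {
  "deltas": [0,0,0,1,0,0,-1,0,0,0,1,0,0,-1,0,0,0,1,0,0,-1,0,0,0,1,0,0,-1,0,0,0,1,0,0,-1,0,0,0,1,0,0,-1,0,0,0,0,0,0,-1,0,0,0,0,0,0,-1]
}}

```text
clock: 26.82
position: [0.4948, 0.1737, 0.1101]
ee_rot: [0.015, 0.708, 0.016, -0.706]
contact_force: [-0.5, 3.8, 6.4]
width: 0.0542
```

Run:
```python
from h import *
for k in range(4): snap('top',f't13{k}')
for k in range(3): snap('scene',f's13{k}')
for n in('t130','t131','t132','t133','s130','s131','s132'): tab(n);fr2(n)
plan([.4937,.173,.108])
```

```text
t130 table z 0.0728 0.0728 348 se 0.00012
t130 1297 mid [ 0.4816 -0.0114] x,y in seat (0.0104, 0.0003) yaw 1.5141 z 0.0918 tilt(+up at jack) 0.0052 se 0.0015 ends [-0.0965  0.1017]
t131 table z 0.0727 0.0727 349 se 0.00012
t131 1302 mid [ 0.4816 -0.0115] x,y in seat (0.0103, 0.0003) yaw 1.5124 z 0.0919 tilt(+up at jack) 0.006 se 0.0015 ends [-0.0966  0.1016]
t132 table z 0.0726 0.0726 346 se 0.00011
t132 1294 mid [ 0.4816 -0.0116] x,y in seat (0.0102, 0.0003) yaw 1.5152 z 0.0919 tilt(+up at jack) 0.0049 se 0.0015 ends [-0.0968  0.1016]
t133 table z 0.0726 0.0727 346 se 0.00013
t133 1295 mid [ 0.4814 -0.0114] x,y in seat (0.0104, 0.0005) yaw 1.5161 z 0.092 tilt(+up at jack) 0.0054 se 0.0016 ends [-0.0964  0.1016]
s130 table z 0.0722 0.0723 185 se 0.00013
s130 773 mid [ 0.4823 -0.0109] x,y in seat (0.011, -0.0004) yaw 1.5123 z 0.0917 tilt(+up at jack) 0.0019 se 0.0022 ends [-0.0965  0.1029]
s131 table z 0.0727 0.0727 194 se 0.00014
s131 774 mid [ 0.4825 -0.0108] x,y in seat (0.0111, -0.0005) yaw 1.5138 z 0.0916 tilt(+up at jack) 0.0022 se 0.0021 ends [-0.0964  0.1029]
s132 table z 0.0722 0.0723 189 se 0.00013
s132 789 mid [ 0.4823 -0.0109] x,y in seat (0.0109, -0.0004) yaw 1.5151 z 0.0916 tilt(+up at jack) 0.0019 se 0.0022 ends [-0.0963  0.1025]
clock 27.18 pos [0.4948 0.1737 0.1101] x [ 0.0022  0.0021 -1.    ] jaw yaw -1.5263 q [0.204 0.263 1.75  0.002 1.126 1.729] F [-1.06  3.44  6.9 ] w 0.0545
  to -1.526 turn(deg units/4) [-0.   -0.03  0.03] then shift [0.036 0.011 0.018] | shift in present axes [0.035 0.011 0.018]
```

The tilt changed by about +0.005 rad in both views, so the table carries the roller and has lifted it about 0.7 mm, well inside the limit. Letting go of the knob and backing off.

>>> {"method": "carry_out", "body": {
  "deltas": [0,0,0,0,0,0,1,0,0,0,0,0,0,1,0,0,0,0,0,0,1,0,0,0,0,0,0,1,-0.3,0,0,0,0,0,1,-0.6,0,0,0,0,0,1,-0.7,0,0,0,0,0,1,-0.7,0,0,0,0,0,1,-0.5,0,0,0,0,0,1,0,0,0,0,0,0,1]
}}

```text
clock: 28.42
position: [0.4955, 0.1729, 0.279]
ee_rot: [0.015, 0.709, 0.016, -0.705]
contact_force: [0.1, 1.1, 0.1]
width: 0.0852
```

Run:
```python
from h import *
for k in range(4): snap('top',f't14{k}')
for k in range(2): snap('scene',f's14{k}')
for n in('t140','t141','t142','t143','s140','s141'): tab(n);fr2(n)
plan([.4937,.173,.108])
a=load('s141')['color'];b=load('t143')['color']
cv2.imwrite('pics/c14.png',np.hstack([cv2.resize(a[100:240,280:440],(400,350)),cv2.resize(b[120:300,130:480],(400,206+144))])[:,:,::-1])
```

```text
t140 table z 0.0724 0.0725 350 se 0.00012
t140 1295 mid [ 0.4815 -0.0116] x,y in seat (0.0102, 0.0004) yaw 1.5155 z 0.092 tilt(+up at jack) 0.004 se 0.0015 ends [-0.0965  0.1013]
t141 table z 0.0726 0.0726 350 se 0.00012
t141 1299 mid [ 0.4815 -0.0117] x,y in seat (0.0101, 0.0004) yaw 1.5147 z 0.0919 tilt(+up at jack) 0.0023 se 0.0015 ends [-0.0964  0.1011]
t142 table z 0.0725 0.0725 348 se 0.00012
t142 1296 mid [ 0.4815 -0.0114] x,y in seat (0.0104, 0.0004) yaw 1.5163 z 0.0919 tilt(+up at jack) 0.0077 se 0.0015 ends [-0.0966  0.1017]
t143 table z 0.0727 0.0727 350 se 0.00012
t143 1296 mid [ 0.4815 -0.0114] x,y in seat (0.0104, 0.0004) yaw 1.5142 z 0.0918 tilt(+up at jack) 0.0031 se 0.0016 ends [-0.0967  0.1019]
s140 table z 0.0724 0.0724 192 se 0.00013
s140 784 mid [ 0.4825 -0.0107] x,y in seat (0.0111, -0.0005) yaw 1.5126 z 0.0916 tilt(+up at jack) 0.0011 se 0.0022 ends [-0.0958  0.1025]
s141 table z 0.0723 0.0725 187 se 0.00014
s141 780 mid [ 0.4823 -0.011 ] x,y in seat (0.0109, -0.0004) yaw 1.515 z 0.0917 tilt(+up at jack) 0.0012 se 0.0021 ends [-0.0962  0.1023]
clock 28.73 pos [0.4932 0.1725 0.275 ] x [-3.5e-03  1.0e-04 -1.0e+00] jaw yaw -1.5263 q [2.030e-01 1.630e-01 1.462e+00 1.000e-03 1.520e+00 1.729e+00] F [ 0.37  0.8  -0.38] w 0.0852
  to -1.526 turn(deg units/4) [0.   0.05 0.  ] then shift [ 2.784 -0.008 -0.009] | shift in present axes [ 2.784 -0.007 -0.018]
```

View pics/c14.png

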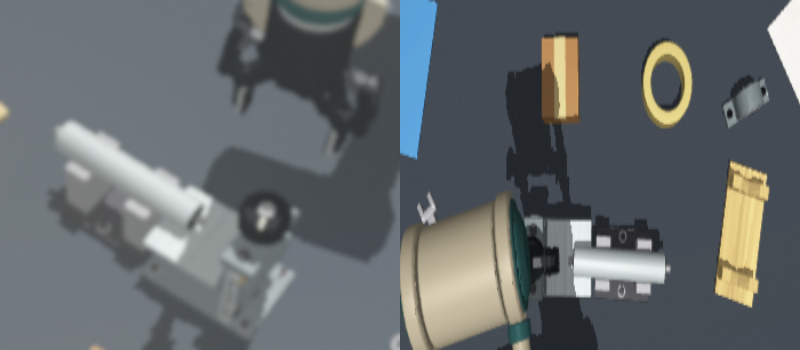

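```bash
python3 -c "
from h import *
print(job.sign_off())"
```

```text
the job is handed in; nothing more can be done
None
```

The roller is in the V-blocks with the jack's table supporting it, both are let go, and I handed the job in at about 29 s of the 67 s. No verdict comes back, so the results below are from my own last checks.

- **Roller:** it lies about 11 mm towards the jack from the middle of the blocks. It is within 0.5 mm sideways, with its axis at 92 mm and within about 0.003 rad of the V's. Before I turned the knob it lay level, with the table about 9 mm below it.
- **Jack:** I turned the knob about 184° clockwise in one grip. The table went from 62.9 mm to about 72.5 mm.
- **Support:** I inferred contact from the cameras; I did not measure the force between table and roller. The roller's jack end rose by about 0.004 rad in the top view (0.003 rad in the scene view), a lift of roughly 0.5 mm. The limit is 0.02 rad.
- **Bystanders:** the tape, carton and bearing look unmoved. The wrench is half hidden in the last picture, but the arm never worked near it.

**What went wrong or disagreed:**
- **First grasp missed:** the gripper closed in the air above the roller. The reported tool height is about 36 mm lower than the real fingertips, so I allowed for that from then on.
- **Second grasp too high:** it caught the tube above its middle, so I reopened and went 8 mm lower.
- **Tilt readings scatter:** single readings ran from 0.001 to 0.008 rad, and the scene view read about 0.003 rad lower than the top view. Both showed the same upward change.

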